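# Clear the jammed paint-pot feed tray and load its lane

## Robot

A 6-joint arm with a two-finger parallel gripper is mounted at the origin on the work surface. World frame = base frame: x ahead of the robot, y to its left, z up, the work surface at z = 0. Lengths are in m, angles in rad, forces in N, time in s.
With the tool pointing down it reaches from about 0.325 to 0.9 m from the base axis. Payload 6.1 kg.
Tool frame: the origin (TCP) lies midway between the tips of the shut fingers; the grasp point (between the pads) lies 19 mm behind it; x points along the fingers, y is the direction in which the jaws open and shut, and the axes are right-handed (so a half turn about x gives the same grasp; the last joint's range is limited). The gripper opens to 85 mm and grips with 20 to 120 N. Pads are 22 mm wide; open, the fingers measure 114 mm over their backs; the gripper's body (76 mm by 85 mm) begins 54 mm behind the grasp point. The pads swing forward as they close: fully open they stand 13 mm farther back than shut.
Start: joints at [1.004, 0.22, 1.526, -0, 1.395, -0.126], TCP at [0.267, 0.565, 0.231] pointing down, gripper open.
Joint ranges: [-2.98, 2.98], [-0.91, 2.08], [0.09, 2.57], [-1.24, 4.39], [0.2, 2.65], [-2.68, 2.68]. Speed limits (rad/s): [2.57, 2.57, 3.01, 3.14, 3.14, 3.14].

## Interface

Orientations are given as [roll, pitch, yaw] about the fixed x, y, z axes, in that order (R = Rz(yaw) Ry(pitch) Rx(roll)).
In Python, from plant import movep, move_l, set_joints, gripper_to, hold, inverse_kinematics, observe, get_image, get_calibration, Unreachable, job_done gives the robot as it stands. Calls block until the motion is done:
- movep(position, orientation): joint-space move of the TCP to a pose.
- move_l(position, feed=0.15, rotation=None, max_force=None): straight line of the TCP; rotation=None keeps the orientation; feed is the mean speed in m/s. With max_force (N) it stops when the force on the tool has changed by that much, and returns True; else False.
- set_joints(angles): joint-space move.
- gripper_to(opening, f_grip=None): finger opening in m; f_grip is the grip in N (None keeps the last); returns when the fingers have stopped.
- hold(seconds).
- inverse_kinematics(position, orientation): joint angles nearest the present ones, or None.
- observe(): the state.
- get_image(name): name is "scene" or "top"; returns (picture, depth): 420x560x3 uint8, red, green, blue; 420x560 float32, m along the optical axis (not along the pixel's ray), 0 where there is no reading.
- get_calibration(name): a dict with "intrinsics" (3x3 intrinsics, pixels), "dist_coeffs" ([k1, k2, p1, p2, k3] as OpenCV has them; the pictures are not rectified), "world_from_camera" (4x4, takes a point from camera to world coordinates). Camera axes: x right, y down, z forward; pixel columns grow to the right and rows downward; lengths in m; the calibration is good to about 2 mm. A picture is of the moment at which its call begins. get_calibration takes no time and is no camera call.
A pose or a line that the arm cannot do raises Unreachable and nothing moves.
- job_done(): hands the job in, once; it reports no verdict.
The state is a dict: "time_s": time; "q": joint angles; "joint_velocities": joint speeds; "joint_torque": joint torques, N m; "eef_pos": TCP position; "tcp_rot": TCP orientation; "ft_force": force on the tool from outside, world axes, zero at the start; "torque": the same for the moment, N m; "opening": finger opening in m.
Only numpy, scipy, OpenCV 4.12 (cv2) and the standard library are available. Lean on these libraries where they do the work, as an engineer would, in place of code of your own. Each camera call takes 0.05 s, during which the arm holds its last target.

## Task

A big white jar has jammed in the narrow mouth of the paint-pot tray: nudge it back from the lane side into the rear half of the wide part and leave it standing there. Then slide the yellow pot through the mouth to the closed end of the lane, slide the blue pot in after it, and push the red sliding gate fully shut behind them. Keep the jar and pots upright and on the tray floor the whole time (never lift them), do not shift the rinse cup or the apple beside the lane, and let go of everything.

Things in the scene. Friction and masses are not known exactly. Their poses are not given: they have to be found in the camera images.
- tray: Fixed open tray, white floor, plywood walls, 328 x 377 mm; place and yaw vary. Origin: on the table (z = 0) at the middle of the gate line in the mouth. y axis: feed direction, from the wide part into the lane; x across, z up. Floor top 6 mm, wall top 42 mm above the table; walls 8 mm thick. Mouth 72 mm wide (x = +/-36 mm).
- wide_part (a point): Floor point in the middle of the wide part, at tray x = 0, y = -116 mm. Inside, the wide part runs from y = -225 to -80 mm with sides at x = +/-156 mm; from there two straight slanting cheeks narrow it to the mouth corners at x = +/-36 mm, y = -8 mm.
- lane_end (a point): Floor point at the middle of the lane's closed end, tray x = 0, y = +136 mm. The lane is straight, 72 mm wide inside, from y = +8 to +136 mm, and holds just two small pots in a row. The gate slides across at y = 0.
- gate (a joint): Red sliding gate, 6 mm thick, 80 mm wide, top 44 mm above the table. Value in m: 0 = fully shut across the mouth; it grows as the gate is drawn out along the tray's +x, to 0.10. It starts open (0.078 to 0.10), stays where it is left and slides with about 1.5 N. It cannot shut while a pot stands in its line.
- gate_knob (a point): Middle of the black upright knob on top of the gate, 18 mm in diameter, from 44 to 78 mm above the table; this point lies 61 mm above the table. It lies at tray x = gate value, y = 0. Push it along the tray's -x to shut the gate.
- jar_c (a point): Centre (half-way up) of the big white jar with grey lid: upright cylinder 80 mm in diameter, 70 mm tall, 0.2 to 0.4 kg, standing on the tray floor. Too wide for the mouth; starts stuck in it, its centre 33 to 37 mm behind the gate line, its front poking 3 to 7 mm past that line into the lane side. It slides when pushed.
- yellow_pot_c (a point): Centre (half-way up) of the yellow paint pot: upright closed cylinder 58 mm in diameter, 62 mm tall, 0.13 to 0.21 kg, standing on the tray floor. Starts in the wide part beside the jar, on either side (the yellow and blue pots change places between starts), at tray x +/-73 to +/-82 mm, y -107 to -83 mm.
- blue_pot_c (a point): Centre (half-way up) of the blue paint pot, same size as the yellow one, on the other side of the jar.
- rinse_cup_c (a point): Centre of the white rinse cup, 68 mm in diameter, 80 mm tall, standing on the table beside the lane. Bystander.
- apple_c (a point): Centre of the red still-life apple, 74 mm in diameter, 64 mm tall (74 mm with its stalk), on the table on the other side of the lane. Bystander.
Things that resemble listed ones, but are neither listed nor needed, are in the scene too. Leave any turquoise look-alike of the part that bears jar_c alone.

How it is judged:
On the way, in this order (a step that is already met when the one before it is completed fails the run):
1. the jar is nudged back, clear of the mouth (its centre at least 90 mm behind the gate line), both pots still in the wide part (y of jar_c in the frame of tray below -0.09 m and y of each of yellow_pot_c, blue_pot_c in the frame of tray below -0.03 m), for 0.2 s.
2. the yellow pot is in the lane, past the gate line (centre at least 34 mm beyond it), the blue one not yet (y of yellow_pot_c in the frame of tray between 0.034 and 0.116 m and x of yellow_pot_c in the frame of tray between -0.02 and 0.02 m and y of blue_pot_c in the frame of tray below 0 m), for 0.2 s.
3. both pots are in the lane, yellow at the far end, blue behind it (y of yellow_pot_c in the frame of tray between 0.085 and 0.116 m and x of yellow_pot_c in the frame of tray between -0.02 and 0.02 m and y of blue_pot_c in the frame of tray between 0.03 and 0.116 m and x of blue_pot_c in the frame of tray between -0.02 and 0.02 m), for 0.2 s.
4. the gate is pushed shut (value of joint gate below 0.005 m), for 0.2 s.
At the end, for the whole second after the job is handed in: All three stand upright on the tray floor: yellow at the lane's closed end (centre over 85 mm past the gate line), blue behind it (over 30 mm past), the jar in the wide part (centre at least 85 mm behind the line); the gate is shut to within 5 mm (all of step 3 and value of joint gate below 0.005 m and y of jar_c in the frame of tray between -0.2 and -0.085 m and x of jar_c in the frame of tray between -0.12 and 0.12 m and angle between each of jar_c, yellow_pot_c, blue_pot_c's own z axis and vertical below 0.15 rad and height (world z) of jar_c below 0.046 m and height (world z) of each of yellow_pot_c, blue_pot_c below 0.042 m); the robot touches nothing.
It fails at once if the jar or a pot is tipped by more than 0.4 rad (angle between any of jar_c, yellow_pot_c, blue_pot_c's own z axis and vertical above 0.4 rad).
It fails at once if the jar or a pot is lifted more than 20 mm off the tray floor (height (world z) of jar_c above 0.061 m or height (world z) of any of yellow_pot_c, blue_pot_c above 0.057 m).
It fails at once if the rinse cup or the apple is shifted by more than 25 mm (distance of any of rinse_cup_c, apple_c from where it was at the start of the episode above 0.025 m).
It also fails if it takes over 72 s, if anything falls off the work surface, if the arm or the gripper's body presses on something with over 40 N, if the wrist force passes 120 N, or if a joint passes its speed limit or range.

## Working session

There is one attempt and no reset: what is moved stays moved. The work goes in short steps, each a Python script; the robot and the scene stay as the last script left them, time stands still between calls to the robot, and variables do not carry over. Pictures are saved under pics/ and viewed, and the job is handed in when it is done.

```bash
ls; mkdir -p pics; python3 - <<'E'
from plant import *
import cv2,numpy as np
for n in ("scene","top"):
    im,d=get_image(n); cv2.imwrite(f"pics/{n}0.png",cv2.resize(im[:,:,::-1],None,fx=1.4,fy=1.4)); np.save(f"pics/{n}0_im.npy",im); np.save(f"pics/{n}0_d.npy",d)
    print(n,get_calibration(n))
print(observe())
E
```

```text
pics
scene {'intrinsics': array([[458.24676445,   0.        , 289.4888277 ],
       [  0.        , 458.24676445, 205.73083688],
       [  0.        ,   0.        ,   1.        ]]), 'dist_coeffs': array([0.04637864, 0.        , 0.        , 0.        , 0.        ]), 'world_from_camera': array([[ 0.83111989,  0.36668783, -0.41806671,  0.89387917],
       [ 0.55578537, -0.52272259,  0.64642379, -0.44778137],
       [ 0.01850282, -0.76961103, -0.63824487,  0.56671972],
       [ 0.        ,  0.        ,  0.        ,  1.        ]])}
top {'intrinsics': array([[494.19299868,   0.        , 272.8719832 ],
       [  0.        , 494.19299868, 209.11704175],
       [  0.        ,   0.        ,   1.        ]]), 'dist_coeffs': array([-0.07536863,  0.        ,  0.        ,  0.        ,  0.        ]), 'world_from_camera': array([[-0.02433967, -0.99179043,  0.12553618,  0.48087983],
       [-0.99957968,  0.02216567, -0.01868571,  0.0712681 ],
       [ 0.01574972, -0.12593822, -0.99191306,  0.78443761],
       [ 0.        ,  0.        ,  0.        ,  1.        ]])}
{'time_s': 0.1, 'q': array([ 1.00390004e+00,  2.21172624e-01,  1.52749547e+00, -2.67864781e-05,
        1.39469971e+00, -1.26105547e-01]), 'joint_velocities': array([ 0.00033218, -0.00120742, -0.00121255,  0.00149628, -0.00065467,
       -0.00039854]), 'joint_torque': array([ 2.43976836e-03, -4.98244143e+01, -3.90546227e+01, -9.37611162e-05,
        5.72283694e-03, -1.78504951e-05]), 'eef_pos': array([0.26637835, 0.56478802, 0.23029358]), 'tcp_rot': array([-1.68205134,  1.56902098, -2.12283737]), 'ft_force': array([ 0.73115794, -0.00478876, -0.82258229]), 'torque': array([-0.00904106,  0.03188021, -0.02292484]), 'opening': 0.08564140681583442}
```

View pics/scene0.png

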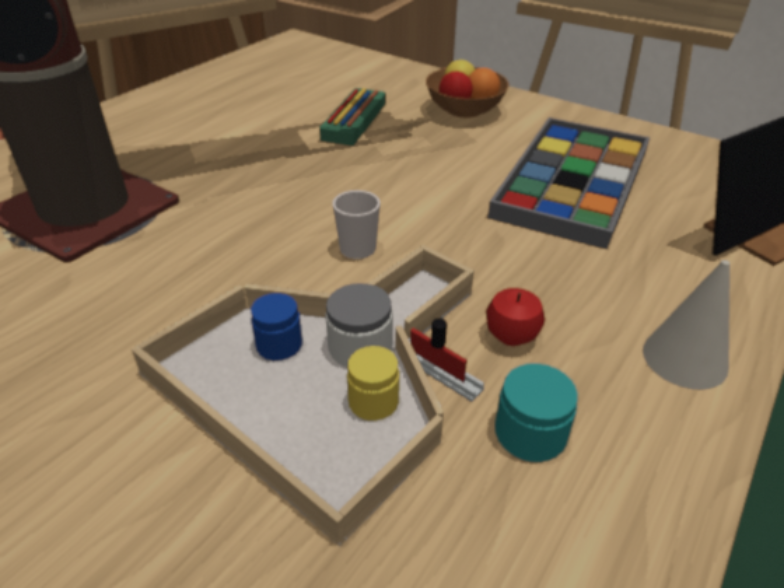

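View pics/top0.png

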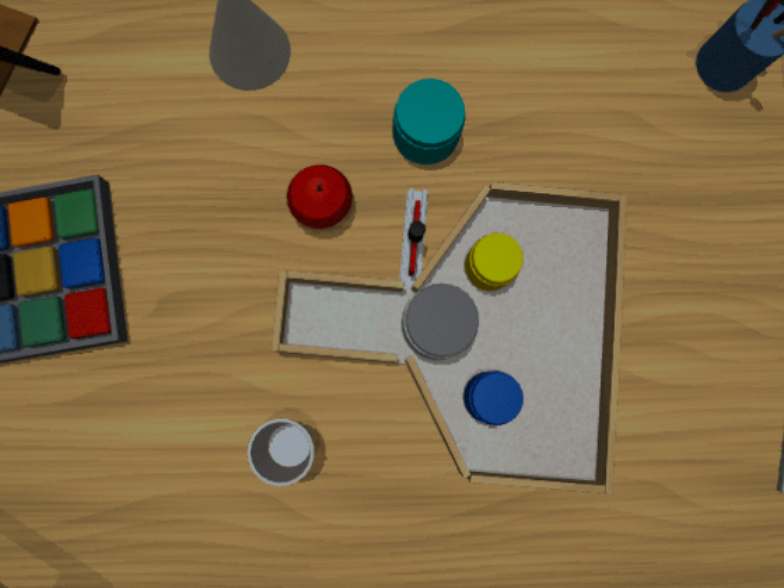

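The scene view shows the white jar with the grey lid wedged in the mouth at about (360,325). The yellow pot is at (373,383), the blue pot at (277,325), and the red gate with its black knob at (439,333). In the top view these are the jar (441,321), yellow (497,259), blue (495,398), knob (416,231), cup (281,452) and apple (320,195).

Jar candidates in the top view are the grey-lidded white one at (441,321) and the turquoise one at (429,120). The grey-lidded one in the mouth fits the description. I'll check it in enlarged crops and read the corners there.

```bash
python3 - <<'E'
import cv2,numpy as np
im=np.load("pics/top0_im.npy")[:,:,::-1]
c=im[120:360,185:460]; cv2.imwrite("pics/crop1.png",cv2.resize(c,None,fx=2.5,fy=2.5,interpolation=cv2.INTER_CUBIC)[:600,:])
E
cat > h.py <<'E'
from plant import *
import cv2,numpy as np
from scipy.spatial.transform import Rotation as R
def pix2w(n,px,z):
    c=get_calibration(n);K=c["intrinsics"];D=c["dist_coeffs"];T=c["world_from_camera"]
    p=cv2.undistortPoints(np.array(px,float).reshape(-1,1,2),K,D).reshape(-1,2)
    d=np.c_[p,np.ones(len(p))]@T[:3,:3].T; o=T[:3,3]
    return o+d*((np.asarray(z)-o[2])/d[:,2])[:,None]
def w2pix(n,P):
    c=get_calibration(n);T=np.linalg.inv(c["world_from_camera"])
    return cv2.projectPoints(np.array(P,float).reshape(-1,3),cv2.Rodrigues(T[:3,:3])[0],T[:3,3],c["intrinsics"],c["dist_coeffs"])[0].reshape(-1,2)
E
```

```text
(no output)
```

View pics/crop1.png

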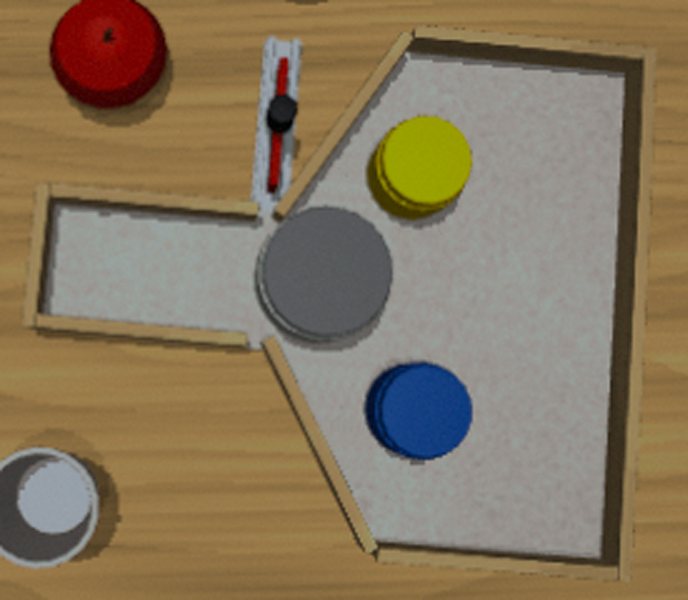

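The crop confirms the plain grey lid wedged between the mouth corners at crop (328,272). The pot tops are yellow (427,162) and blue (423,411), and the knob top is (284,108). I'll fit the tray from its wall-top corners.

```bash
cat >> h.py <<'E'
def fit(A,B):
    a=A-A.mean(0);b=B-B.mean(0)
    th=np.arctan2((a[:,0]*b[:,1]-a[:,1]*b[:,0]).sum(),(a*b).sum())
    M=np.array([[np.cos(th),-np.sin(th)],[np.sin(th),np.cos(th)]])
    return th,B.mean(0)-M@A.mean(0),M
E
python3 - <<'E'
from h import *
off=np.array([185,120])
f=lambda c:np.array(c,float)/2.5+off-0.3
cr=[(40,185),(27,327),(655,50),(625,578),(247,346),(257,209)]
tr=np.array([(44,144),(-44,144),(164,-233),(-164,-233),(-44,8),(44,8)])/1000
W=pix2w("top",f(cr),np.full(6,.042))[:,:2]
th,t,M=fit(tr,W); print(th,t); print((W-(tr@M.T+t))*1000)
ob={"jar":((328,272),.076),"yel":((427,162),.068),"blu":((423,411),.068),"knob":((284,108),.078)}
for k,(c,z) in ob.items():
    w=pix2w("top",f([c]),[z])[0]; print(k,w,(M.T@(w[:2]-t))*1000)
for k,c,z in [("cup",(42,507),.08),("apple",(108,50),.05)]:
    w=pix2w("top",f([c]),[z])[0]; print(k,w,(M.T@(w[:2]-t))*1000)
np.savez("tray.npz",th=th,t=t)
# check scene overlay
im=np.load("pics/scene0_im.npy")[:,:,::-1].copy()
P=np.array([(44,144),(-44,144),(-44,8),(-44,-8),(-164,-80),(-164,-233),(164,-233),(164,-80),(44,-8),(44,8)])/1000
for n in("scene","top"):
    im=np.load(f"pics/{n}0_im.npy")[:,:,::-1].copy()
    u=w2pix(n,np.c_[P@M.T+t,np.full(10,.042)])
    im=cv2.resize(im,None,fx=1.4,fy=1.4)
    cv2.polylines(im,[np.int32((u+.5)*1.4)],True,(255,0,255),1)
    cv2.imwrite(f"pics/ov_{n}.png",im)
E
```

```text
-0.11145962686823851 [0.54212174 0.03057932]
[[-0.96309619 -2.42343932]
 [ 0.53028323 -3.84920701]
 [-0.70593555  1.18500318]
 [ 3.34614308  4.10996953]
 [ 1.28818477 -0.25437298]
 [-3.49557935  1.2320466 ]]
jar [ 0.54100678 -0.00338865  0.076     ] [  2.67018325 -33.8812088 ]
yel [ 0.60549296 -0.06524769  0.068     ] [ 73.63672641 -88.1836608 ]
blu [ 0.45990556 -0.05647891  0.068     ] [-72.02261443 -95.6628396 ]
knob [0.63749787 0.01915946 0.078     ] [96.05451812 -0.74040499]
cup [0.41220396 0.16186659 0.08      ] [-143.71456491  116.02198403]
apple [0.68214866 0.12347406 0.05      ] [128.82543647 107.89336358]
```

View pics/ov_top.png

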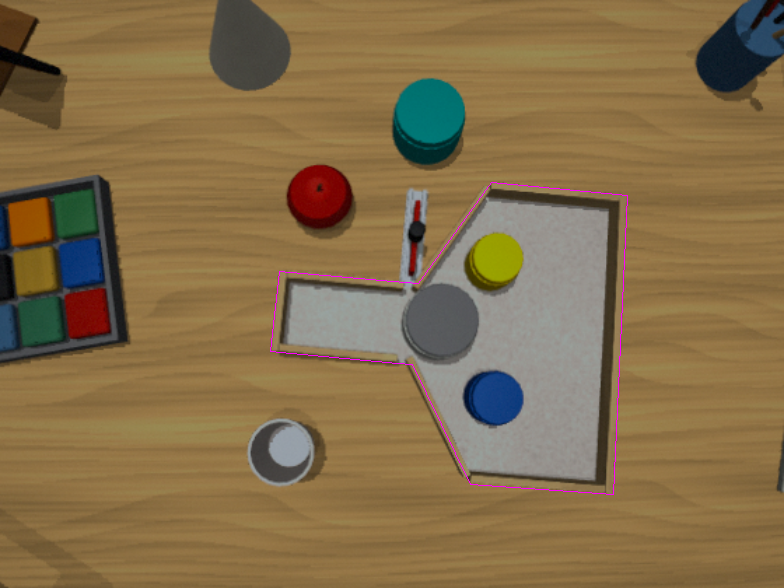

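View pics/ov_scene.png

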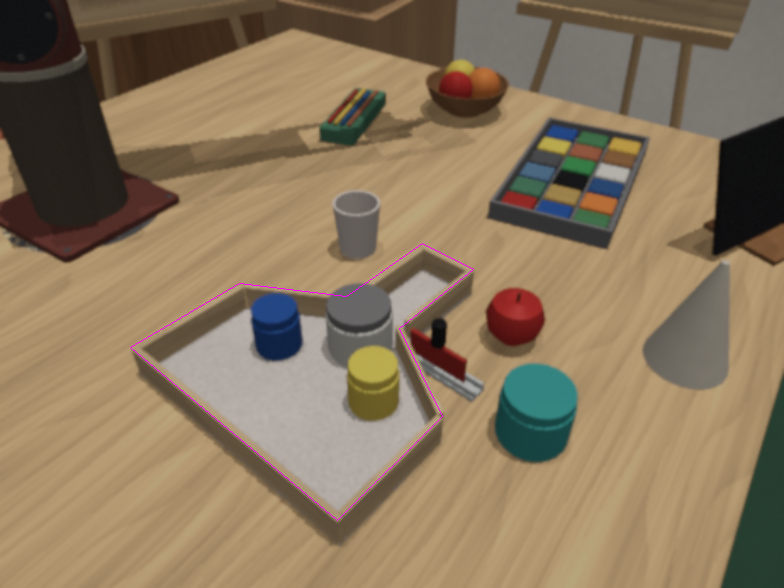

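The fit is consistent to 2–4 mm, with yaw −0.111 rad and jar at (3,−34), yellow (74,−88), blue (−72,−96) and gate 96 in tray mm. The overlay comes out slightly oversized but centred. I'll push with the fingers partly open as a two-point fork, starting with the jar.

```bash
cat >> h.py <<'E'
_d=np.load("tray.npz") if __import__("os").path.exists("tray.npz") else None
TH=float(_d["th"]);TT=_d["t"];MM=np.array([[np.cos(TH),-np.sin(TH)],[np.sin(TH),np.cos(TH)]])
def wp(x,y,z): # tray mm -> world
    p=MM@(np.array([x,y])/1000)+TT; return [p[0],p[1],z/1000]
def tp(p): return (MM.T@(np.array(p[:2])-TT))*1000
def rot(phi): # phi: tray direction (deg) of tool z; pick branch near wrist centre
    best=None
    for a in (phi,phi+180):
        y=TH+np.radians(a); y=(y+np.pi)%(2*np.pi)-np.pi
        q=inverse_kinematics([TT[0],TT[1],.15],[0,np.pi/2,y])
        if q is not None and (best is None or abs(q[5])<best[0]): best=(abs(q[5]),[0,np.pi/2,y])
    return best[1]
def st(s=""):
    o=observe(); print(s,"t%.1f"%o["time_s"],"tray",tp(o["eef_pos"]).round(1),"z%.1f"%(o["eef_pos"][2]*1000),"F",o["ft_force"].round(1),"op%.3f"%o["opening"],"q",o["q"].round(2))
def snap(name):
    im,d=get_image("top"); c=im[100:370,160:470][:,:,::-1]
    cv2.imwrite(f"pics/{name}.png",cv2.resize(c,None,fx=2.2,fy=2.2,interpolation=cv2.INTER_CUBIC)); np.save("pics/last.npy",im); return im
def obj(name,px):  # px in snap picture -> tray mm, at top z
    z={"jar":.076,"yel":.068,"blu":.068,"knob":.078}[name]
    return tp(pix2w("top",[np.array(px)/2.2+[160,100]-.3],[z])[0]).round(1)
def auto(im): # pots' top discs by colour (blobs incl. side: approximate)
    hsv=cv2.cvtColor(im,cv2.COLOR_RGB2HSV); r={}
    for n,(lo,hi) in {"yel":((24,130,60),(36,255,255)),"blu":((105,130,40),(125,255,255))}.items():
        m=cv2.inRange(hsv,lo,hi); m[:,:190]=0; m[:150]=0; m[345:]=0; m[:,440:]=0
        k,l,s,c=cv2.connectedComponentsWithStats(m)
        if k<2: r[n]=None; continue
        i=1+np.argmax(s[1:,4]); r[n]=tp(pix2w("top",[c[i]],[.060])[0]).round(1)
    return r
E
python3 - <<'E'
from h import *
print(auto(np.load("pics/top0_im.npy")))
for phi in (-90,90,135,45,0): print(phi,rot(phi),[None if (q:=inverse_kinematics(wp(*p),rot(phi))) is None else q.round(2) for p in ((0,40,150),(0,40,20),(100,-115,25),(-100,-115,25))])
gripper_to(0.026); st()
movep(wp(2,36,140),rot(-90)); st()
move_l(wp(2,36,22),feed=.12,max_force=12); st()
E
```

```text
{'yel': array([ 71.7, -85.2]), 'blu': array([-71.9, -94.6])}
-90 [0, 1.5707963267948966, np.float64(-1.6822559536631352)] [array([-0.02,  0.12,  1.8 , -0.  ,  1.22,  0.1 ]), array([-0.02,  0.3 ,  1.87, -0.  ,  0.98,  0.1 ]), array([-0.27,  0.46,  1.63, -0.  ,  1.04, -0.16]), array([-0.35,  0.04,  2.16, -0.  ,  0.94, -0.24])]
90 [0, 1.5707963267948966, np.float64(-1.6822559536631347)] [array([-0.02,  0.12,  1.8 , -0.  ,  1.22,  0.1 ]), array([-0.02,  0.3 ,  1.87, -0.  ,  0.98,  0.1 ]), array([-0.27,  0.46,  1.63, -0.  ,  1.04, -0.16]), array([-0.35,  0.04,  2.16, -0.  ,  0.94, -0.24])]
135 [0, 1.5707963267948966, np.float64(-0.8968577902656865)] [array([-0.02,  0.12,  1.8 , -0.  ,  1.22, -0.69]), array([-0.02,  0.3 ,  1.87, -0.  ,  0.98, -0.69]), array([-0.27,  0.46,  1.63, -0.  ,  1.04, -0.95]), array([-0.35,  0.04,  2.16, -0.  ,  0.94, -1.02])]
45 [0, 1.5707963267948966, np.float64(-2.467654117060583)] [array([-0.02,  0.12,  1.8 , -0.  ,  1.22,  0.88]), array([-0.02,  0.3 ,  1.87, -0.  ,  0.98,  0.88]), array([-0.27,  0.46,  1.63, -0.  ,  1.04,  0.62]), array([-0.35,  0.04,  2.16, -0.  ,  0.94,  0.55])]
0 [0, 1.5707963267948966, np.float64(-0.11145962686823863)] [array([-0.02,  0.12,  1.8 , -0.  ,  1.22, -1.47]), array([-0.02,  0.3 ,  1.87, -0.  ,  0.98, -1.47]), array([-0.27,  0.46,  1.63, -0.  ,  1.04, -1.73]), array([-0.35,  0.04,  2.16, -0.  ,  0.94, -1.81])]
 t0.7 tray [-333.2  500.7] z231.3 F [ 0.4 -0.   0. ] op0.026 q [ 1.    0.22  1.53  0.    1.39 -0.13]
 t2.8 tray [ 2.  36.9] z140.2 F [-0.7 -0.6  0.4] op0.026 q [-0.02  0.13  1.81  0.    1.2   0.09]
 t3.9 tray [ 2.8 36.1] z22.8 F [-0.2 -1.  -0.4] op0.026 q [-0.02  0.3   1.86 -0.    0.98  0.09]
```

```bash
python3 - <<'E'
from h import *
print(move_l(wp(1.5,5,22),feed=.06,max_force=25)); st()
print(move_l(wp(0,-118,22),feed=.09,max_force=25)); st()
move_l(wp(0,-103,22),feed=.1)
move_l(wp(0,-103,130),feed=.2); 
movep(wp(60,-200,170),rot(-90)) ; st()
im=snap("p1"); print(auto(im))
E
```

```text
False
 t4.6 tray [1.4 4.6] z21.9 F [-0.1 -0.4 -0.1] op0.026 q [-0.08  0.28  1.88 -0.    0.98  0.03]
False
 t6.1 tray [   0.2 -117.8] z22.1 F [ 0.2  0.7 -0.2] op0.026 q [-0.31  0.26  1.91 -0.    0.97 -0.2 ]
 t7.6 tray [  59.1 -200.4] z167.8 F [-1.3 -0.2 -1. ] op0.026 q [-0.42  0.23  1.64  0.    1.28 -0.31]
{'yel': array([ 71.7, -85.2]), 'blu': array([-71.9, -94.6])}
```

View pics/p1.png

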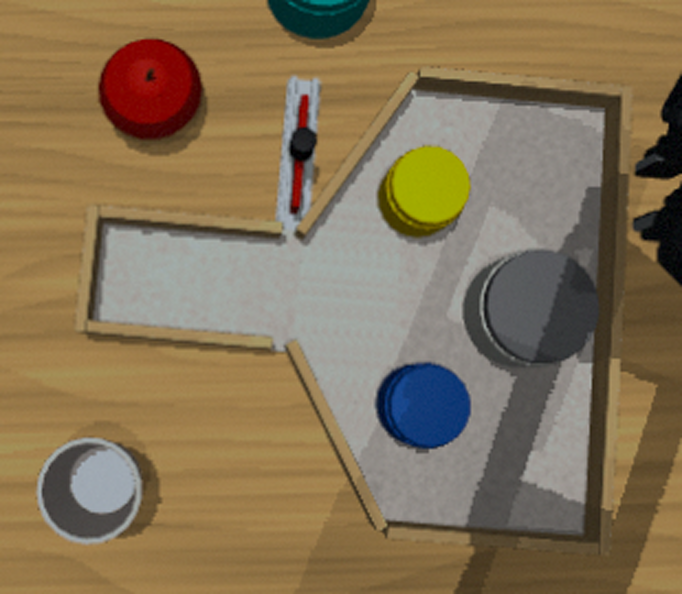

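The jar now stands near the rear wall at (541,307) in the crop, and both pots are unmoved. Next I'll push yellow to in front of the mouth.

```bash
python3 - <<'E'
from h import *
print(obj("jar",(541,307)),obj("yel",(430,186)),obj("blu",(430,403)))
a=np.radians(147); u=np.array([np.cos(a),np.sin(a)])
s=np.array([73,-87]); e=np.array([0,-42.])
P=s-52*u
movep(wp(*P,110),rot(147))
move_l(wp(*P,22),feed=.12,max_force=12); st()
Q=e-37*u
print(move_l(wp(*Q,22),feed=.08,max_force=25)); st()
B=Q-15*u
move_l(wp(*B,22),feed=.1); move_l(wp(*B,120),feed=.2)
movep(wp(60,-200,150),rot(90)); st()
print(auto(snap("p2")))
E
```

```text
[  -1.5 -165. ] [ 74.  -87.6] [-70.1 -97.4]
 t9.4 tray [ 117.4 -115.5] z22.9 F [-0.5  0.4  0.3] op0.026 q [-0.27  0.5   1.59  0.    1.05 -1.15]
False
 t10.8 tray [ 30.9 -62.2] z21.7 F [ 0.6 -0.1  0. ] op0.026 q [-0.2   0.33  1.82  0.    0.99 -1.08]
 t12.5 tray [  58.8 -199.4] z148.0 F [ 0.2 -0.9 -0.1] op0.026 q [-0.42  0.24  1.66  0.    1.24 -0.31]
{'yel': array([ -2.1, -39.7]), 'blu': array([-71.9, -94.6])}
```

View pics/p2.png

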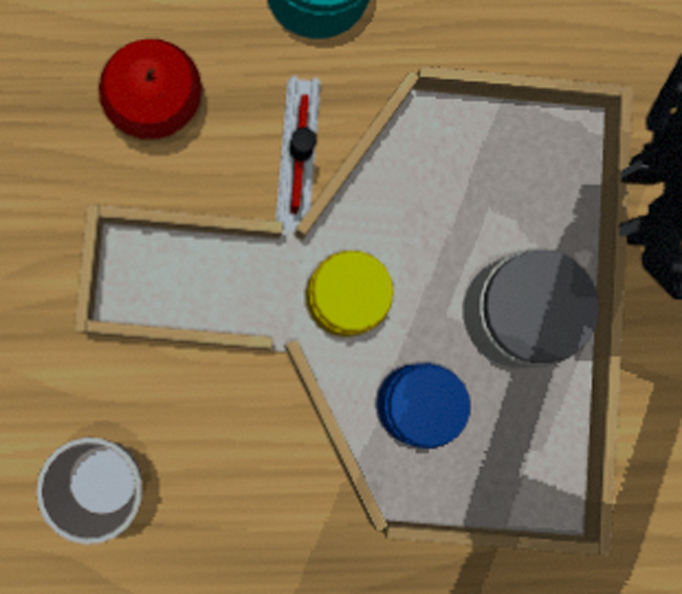

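Yellow is centred in front of the mouth at crop (351,291). I'll push it straight down the lane.

```bash
python3 - <<'E'
from h import *
movep(wp(-0.5,-93,110),rot(90))
move_l(wp(-0.5,-93,22),feed=.12,max_force=12); st()
print(move_l(wp(-0.5,-20,22),feed=.08,max_force=20)); st()
print(move_l(wp(0,63,22),feed=.08,max_force=20)); st()
move_l(wp(0,48,22),feed=.1); move_l(wp(0,48,120),feed=.2)
movep(wp(-60,-200,150),rot(90)); st()
print(auto(snap("p3")))
E
```

```text
t14.0 tray [ -0.1 -93.3] z22.2 F [0.3 0.9 0.3] op0.026 q [-0.26  0.26  1.91 -0.    0.97 -0.15]
False
 t15.1 tray [ -0.8 -20. ] z21.7 F [-1.  -0.4 -0.4] op0.026 q [-0.13  0.27  1.9   0.    0.97 -0.01]
False
 t16.3 tray [ 0.1 62.8] z22.1 F [ 0.9 -0.2  0.9] op0.026 q [0.03 0.31 1.85 0.   0.98 0.14]
 t18.2 tray [ -60.1 -199.2] z149.2 F [-0.4  0.8  0.2] op0.026 q [-0.5  -0.03  1.96  0.    1.22 -0.39]
{'yel': array([-2.2, 99.2]), 'blu': array([-71.9, -94.4])}
```

View pics/p3.png

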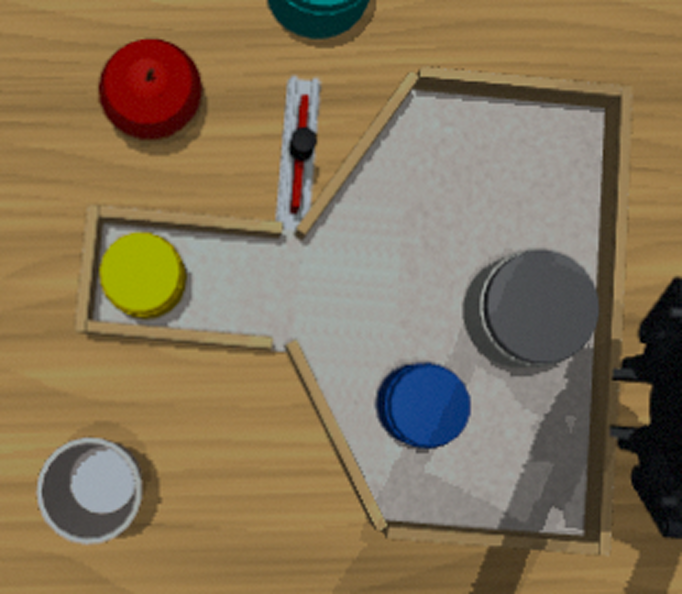

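Yellow is in the lane at y≈100 mm, crop (143,275), and blue is untouched. I'll do the same with blue.

```bash
python3 - <<'E'
from h import *
s=np.array([-71.3,-96]); e=np.array([0,-42.])
u=(e-s)/np.linalg.norm(e-s); ang=np.degrees(np.arctan2(u[1],u[0])); print(ang)
P=s-52*u
movep(wp(*P,110),rot(ang))
move_l(wp(*P,22),feed=.12,max_force=12); st()
Q=e-37*u
print(move_l(wp(*Q,22),feed=.08,max_force=25)); st()
B=Q-15*u
move_l(wp(*B,22),feed=.1); move_l(wp(*B,120),feed=.2)
movep(wp(-60,-200,150),rot(90)); st()
print(auto(snap("p4")))
E
```

```text
37.13895008899037
 t20.1 tray [-112.1 -127.6] z22.5 F [-0.   0.3  0.2] op0.026 q [-0.38  0.02  2.19 -0.    0.94  0.65]
False
 t21.6 tray [-29.7 -64.4] z21.9 F [-0.4  0.   0.8] op0.026 q [-0.22  0.2   1.98  0.    0.96  0.82]
 t23.6 tray [ -60.7 -199.5] z148.8 F [ 0.4 -0.1  0.1] op0.026 q [-0.5  -0.03  1.96  0.    1.22 -0.39]
{'yel': array([-2.2, 99.2]), 'blu': array([ -2. , -39.8])}
```

View pics/p4.png

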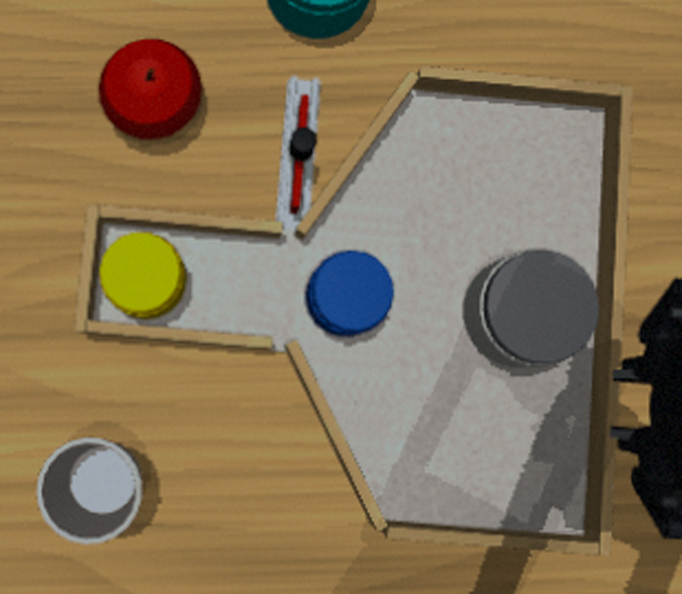

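Blue is at the mouth, crop (350,293). I'll push it in after yellow, stopping about 46 mm past the line, with a force guard.

```bash
python3 - <<'E'
from h import *
movep(wp(-0.5,-93,110),rot(90))
move_l(wp(-0.5,-93,22),feed=.12,max_force=12)
print(move_l(wp(-0.5,-20,22),feed=.08,max_force=20)); st()
print(move_l(wp(0,9,22),feed=.05,max_force=15)); st()
move_l(wp(0,-8,22),feed=.1); move_l(wp(0,-8,120),feed=.2)
movep(wp(-60,-200,150),rot(90)); st()
print(auto(snap("p5")))
E
```

```text
False
 t26.2 tray [ -0.7 -20.1] z21.7 F [ 1.3 -0.1 -0.1] op0.026 q [-0.13  0.27  1.9   0.    0.97 -0.01]
False
 t26.9 tray [0.  9.3] z22.0 F [-0.7  0.3  0.8] op0.026 q [-0.07  0.28  1.88  0.    0.98  0.04]
 t28.7 tray [ -60.3 -199.2] z149.0 F [-0.3 -0.1 -0.1] op0.026 q [-0.5  -0.03  1.96  0.    1.22 -0.39]
{'yel': array([ -2.2, 103.7]), 'blu': array([-2. , 46.8])}
```

View pics/p5.png

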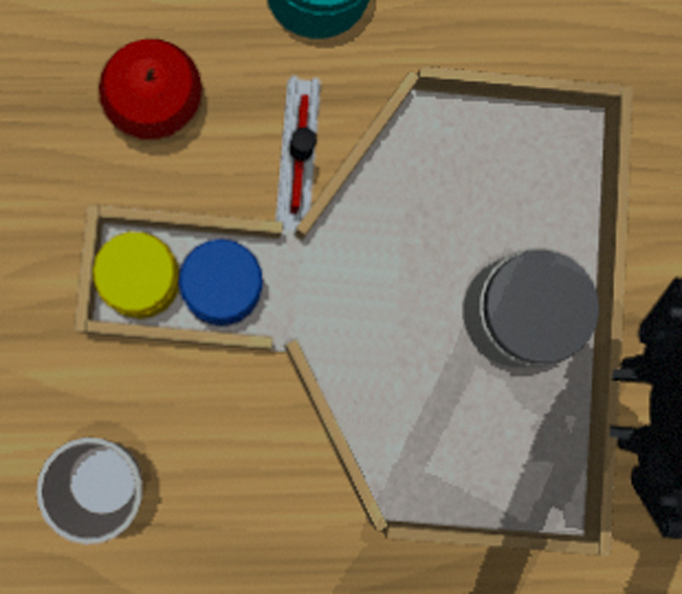

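Both pots are in the lane, with yellow at y≈104 and blue at y≈47 mm. I'll close the fingers and push the knob along −x until the gate stops.

```bash
python3 - <<'E'
from h import *
gripper_to(0.0)
movep(wp(60,-120,150),rot(90))
movep(wp(140,-1,140),rot(90))
print(move_l(wp(140,-1,57),feed=.12,max_force=10)); st()
print(move_l(wp(50,-1,57),feed=.08,max_force=12)); st()
print(move_l(wp(12,-1,57),feed=.03,max_force=12)); st()
move_l(wp(50,-1,57),feed=.1); move_l(wp(50,-1,150),feed=.2)
movep(wp(-60,-200,160),rot(90)); st()
print(auto(snap("p6")))
im,_=get_image("scene"); cv2.imwrite("pics/s6.png",cv2.resize(im[130:350,80:380,::-1],None,fx=2.5,fy=2.5))
E
```

```text
False
 t31.2 tray [140.7  -1.2] z57.9 F [0.9 0.6 0.1] op0.000 q [-0.1   0.51  1.49 -0.    1.14  0.02]
False
 t32.5 tray [50. -1.] z56.9 F [-0.3 -0.7 -0.5] op-0.000 q [-0.09  0.33  1.75  0.    1.07  0.02]
True
 t33.4 tray [24.1 -1. ] z57.2 F [ 4.6 -0.3 -0.4] op0.000 q [-0.09  0.27  1.82 -0.    1.05  0.02]
 t35.3 tray [ -59.9 -199.4] z159.4 F [0.5 0.3 0.6] op0.000 q [-0.5  -0.05  1.95  0.    1.24 -0.39]
{'yel': array([ -2.3, 103.7]), 'blu': array([-2. , 46.8])}
```

View pics/p6.png

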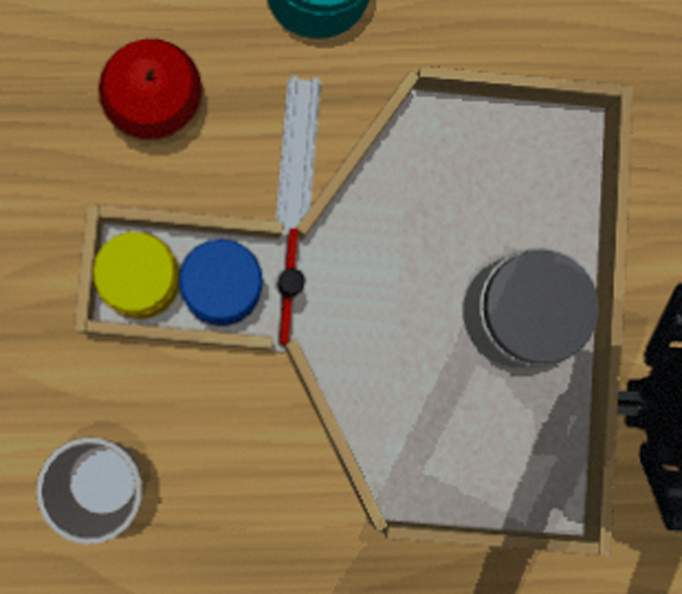

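View pics/s6.png

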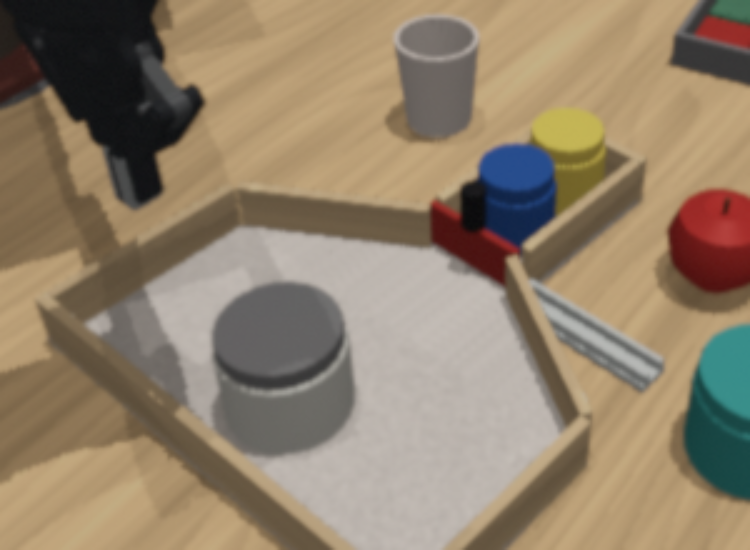

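```bash
python3 - <<'E'
from h import *
print(obj("knob",(291,280)),obj("knob",(303,140)),obj("jar",(541,306)),obj("yel",(136,273)),obj("blu",(221,281)))
im=np.load("pics/last.npy"); cv2.imwrite("pics/c7.png",cv2.resize(im[190:270,260:340,::-1],None,fx=7,fy=7,interpolation=cv2.INTER_CUBIC))
# expected pixels for knob top if value 0 / 5 mm, and gate ends z44
for v in (0,5): print(v,[(((w2pix("top",wp(v+dx,0,z))[0])-[260,190]+.5)*7).round(0) for dx,z in ((0,78),(40,44),(-40,44))])
print([(((w2pix("top",wp(x,y,42))[0])-[260,190]+.5)*7).round(0) for x,y in ((36,8),(-36,8),(36,-8),(-36,-8))])
E
```

```text
[1.6 0.8] [95.3  0.5] [  -0.9 -165. ] [ -1.9 102.9] [-2.2 46.4]
0 [array([230., 271.]), array([237., 101.]), array([206., 471.])]
5 [array([232., 246.]), array([239.,  78.]), array([208., 447.])]
[array([198., 117.]), array([170., 449.]), array([272., 123.]), array([245., 455.])]
```

View pics/c7.png

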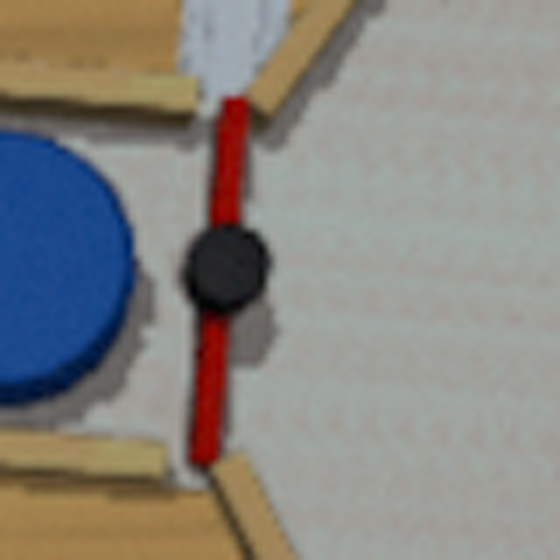

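The knob is at crop (226,268) and the gate ends are at rows 97 and 467. For a fully shut gate I expected 101 and 471, so it is within about 1 mm. The push also ended on a hard stop at 12 N, against a slide force of 1.5 N. I'm handing in.

```bash
python3 - <<'E'
from h import *
st(); job_done()
E
```

```text
t35.4 tray [ -59.4 -199. ] z159.7 F [ 1.4 -0.2 -0.7] op0.000 q [-0.5  -0.05  1.95  0.    1.24 -0.39]
the job is handed in; nothing more can be done
```

The job is done and handed in at about 35 s of the 72 s allowed; no verdict is reported. I nudged the jar back from the lane side and pushed the yellow pot, then the blue one, through the mouth and down the lane. Then I shut the gate by its knob. Nothing was gripped or lifted.

Last checks from the images, in the tray frame:

| Item | Position | Needed |
|---|---|---|
| Jar centre | x ≈ −1, y ≈ −165 mm | y between −200 and −85 mm |
| Yellow pot centre | x ≈ −2, y ≈ 103 mm | y between 85 and 116 mm |
| Blue pot centre | x ≈ −2, y ≈ 47 mm | y over 30 mm |
| Gate | about 1 mm from shut | under 5 mm |

- **Gate:** the push stopped at 12 N, well above the 1.5 N it takes to slide, so it had reached its end stop.
- **Upright and clear:** the jar and pots look upright, the rinse cup and apple look unmoved, and the arm is clear of everything.
- **Disagreement:** measured distances came out about 1.5% smaller than the given tray size, leaving 2–4 mm errors at the tray corners. The margins on every position are larger than that, except the gate's: my 1 mm figure relies on that fit, but the hard stop supports it.

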